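# Strip the fittings off a tap shank and sort them into the stock bins

## Task

Strip the tap shank standing in the vise: unscrew the round back nut anticlockwise until it comes free, then lift off the washer, the top-hat spacer and the square base plate, one at a time from the top down. As each comes off, lay it flat, the same way up as it sat on the shank, in the empty near half of the bin that already holds a part like it. Leave the glass jar of screws standing where it is.

Things in the scene. Friction and masses are not known exactly. Their poses are not given: they have to be found in the camera images.
- nut: plastic back nut, finely ribbed round rim 38 mm across, 18 mm high. Origin: centre of its underside, 95 mm above the bench at the start, on the washer; z up the shank. Coarse right-hand thread: anticlockwise from above raises it 16.4 mm a turn; it is free after about 220 degrees (10 mm up), until then it cannot be pulled off. Stays put when let go between turns; grip at any angle. 35 g.
- washer: flat round steel washer, diameter 48 mm, 8 mm thick, hole 31 mm, second from the top of the stack. Origin: centre of its underside, 87 mm above the bench at the start. 60 g.
- spacer: plastic top-hat spacer, third from the top: round brim of diameter 58 mm, 5 mm thick, below, and on it a round collar of diameter 40 mm, 12 mm high (17 mm in all), hole 31 mm. Origin: centre of the brim's underside, 70 mm above the bench at the start. 30 g.
- plate: square steel base plate 64 x 64 mm, 10 mm thick, hole 31 mm, at the bottom of the stack. Origin: centre of its underside, 60 mm above the bench at the start; its x and y axes are square to its sides. 150 g.
- bin_nut: white open stock bin, outside 210 (x) x 140 mm (y), 45 mm high, walls and floor 3 mm, fixed. Origin: centre of its underside; x to the far end (away from the robot). In its far half a back nut lies flat (fixed, centre 64 mm from the origin along +x); the near half, x = -102 to +30 mm, full width, is empty. The back nut goes here.
- bin_washer: white open stock bin, outside 210 (x) x 140 mm (y), 45 mm high, walls and floor 3 mm, fixed. Origin: centre of its underside; x to the far end (away from the robot). In its far half a flat round washer lies flat (fixed, centre 64 mm from the origin along +x); the near half, x = -102 to +30 mm, full width, is empty. The washer goes here.
- bin_spacer: white open stock bin, outside 210 (x) x 140 mm (y), 45 mm high, walls and floor 3 mm, fixed. Origin: centre of its underside; x to the far end (away from the robot). In its far half a top-hat spacer lies flat (fixed, centre 64 mm from the origin along +x); the near half, x = -102 to +30 mm, full width, is empty. The spacer goes here.
- bin_plate: white open stock bin, outside 210 (x) x 140 mm (y), 45 mm high, walls and floor 3 mm, fixed. Origin: centre of its underside; x to the far end (away from the robot). In its far half a square plate lies flat (fixed, centre 64 mm from the origin along +x); the near half, x = -102 to +30 mm, full width, is empty. The base plate goes here.
- vise: small grey drill-press vise, fixed, 84 (x) x 150 mm (y), jaws 50 mm high, screw and handle to y = +112 mm. Holds a brass tap base: shoulder 52 mm across, its top 60 mm above the bench, carries the stack; its upright threaded shank, 23 mm across, ends 118 mm above the bench. Origin: on the bench under the shank's axis, on which the stack is centred.
- jar: glass jar of screws with a steel lid, diameter 74 mm, 94 mm high, standing on the bench to the left of the work. Origin: centre of its underside. Not to be disturbed.

How it is judged:
By the outcome, as a careful person would: the job done as asked, in the order asked, and still so for the second after the job is handed in, with the robot touching nothing.
It also fails if it takes over 144 s, if anything falls off the work surface, if the arm or the gripper's body presses on something with over 40 N, if the wrist force passes 120 N, or if a joint passes its speed limit or range.

## Robot

A 6-joint arm with a two-finger parallel gripper is mounted at the origin on the work surface. World frame = base frame: x ahead of the robot, y to its left, z up, the work surface at z = 0. Lengths are in m, angles in degrees, forces in N, time in s.
With the tool pointing down it reaches from about 0.35 to 0.875 m from the base axis. Payload 4.2 kg.
Tool frame: the origin (TCP) lies between the finger pads; the fingertips stand 17 mm ahead of it and the grasp point (between the pads) lies 2 mm behind it; z points along the fingers, y is the line along which they close (so a half turn about z gives the same grasp; the last joint's range is limited). The gripper opens to 87 mm and grips with 3 to 60 N. Pads are 19 mm wide; open, the fingers measure 117 mm over their backs; the gripper's body (75 mm by 190 mm) begins 51 mm behind the grasp point.
Start: joints at [82.712, 22.042, 0.453, 0, -68.411, -14.817], TCP at [0.235, 0.579, 0.24] pointing down, gripper open.
Joint ranges: [-179.83, 179.83], [-69.29, 118.12], [-61.27, 80.66], [-181.25, 117.63], [-171.15, -9.14], [-177.46, 177.46]. Speed limits (degrees/s): [159.86, 159.86, 180, 180, 180, 180].

## Interface

Orientations are given as a 3x3 rotation matrix whose columns are the frame's x, y, z axes.
In Python, from station import r gives the robot as it stands.
- The arm moves only by the tool servo_tool, never from a script. Its argument "targets" is a list of rows, each a list of 5 numbers: the shift along the world's x, y, z in units of 30 mm (1.0 is 30 mm), then the turn about the world's z in rad, then the finger opening in mm, from 0 to 87. In form: [[x, y, z, turn, gripper], ...]. A call has exactly 5 rows; each row is the pose to reach, as a shift and turn from the pose commanded when the call began; what a row does not reach only later rows make up. A row lasts 1/12 s, in which the tool goes at most 41.7 mm and 7.16 degrees, less where a joint would pass 70% of its speed; a pose out of reach is approached as far as the arm can. A call with a gripper value outside its range is refused whole. The fingers move at their own pace and stop on an object; the grip force is fixed at half the most. Time passes only in rows, so rows that repeat a pose let the fingers close, or fill a call up. It gives the time, the measured TCP pose, the force, the opening and the grip force at its end, in the units of the state.
- r.sense(): the state, without advancing time (a new reading comes with each control period).
- r.capture(name): name is "side" or "top" or "wrist"; returns a dict with "pixels" (400x640x3 uint8, red, green, blue), "fx", "fy", "cx", "cy" (pixels), "world_from_camera" (4x4, takes a point from camera to world coordinates). Camera axes: x right, y down, z forward; pixel columns grow to the right and rows downward; lengths in m; the calibration is good to about 2 mm. A picture is of the moment at which its call begins. There is no depth.
- r.finish_job(): hands the job in; it is judged then, once.
The state is a dict: "time_s": time; "joints": joint angles; "joint_velocities": joint speeds; "effort": joint torques, N m; "tcp_pos": TCP position; "ee_rot": TCP orientation; "wrist_force": force on the tool from outside, world axes, zero at the start; "moment": the same for the moment, N m; "gripper_width": opening from 0.0 (shut) to 1.0 (fully open); "gripper_force": force on a finger pad.
Only numpy, scipy, OpenCV 4.12 (cv2) and the standard library are available. Lean on these libraries where they do the work, as an engineer would, in place of code of your own. Each camera call takes 0.05 s, during which the arm holds its last target. There are 200 camera calls.

## Working session

There is one attempt and no reset: what is moved stays moved. The work goes in short steps, Python scripts to look and compute and a tool call to move; the robot and the scene stay as the last step left them, time stands still between calls to the robot, and variables do not carry over. Pictures are saved under pics/ and viewed, at most 14 in all, crops included, and the job is handed in when it is done.

Besides the shell and the picture viewer there is one more tool, called by a JSON object that holds its "method" and its "body", one argument or row to a line. servo_tool: Moves the arm, as the interface text tells. Its arguments: {"type":"object","properties":{"targets":{"type":"array","items":{"type":"array","items":{"type":"number"}}}},"required":["targets"]}

```bash
mkdir -p pics; cat > h.py <<'E'
import numpy as np, cv2
from station import r
def cap(n,f=None):
    c=r.capture(n)
    if f: cv2.imwrite('pics/'+f,cv2.cvtColor(c['pixels'],cv2.COLOR_RGB2BGR))
    return c
def onz(c,u,v,z):
    T=np.array(c['world_from_camera']);d=T[:3,:3]@np.array([(u-c['cx'])/c['fx'],(v-c['cy'])/c['fy'],1]);o=T[:3,3]
    return (o+d*(z-o[2])/d[2]).round(4)
def proj(c,p):
    T=np.array(c['world_from_camera']);q=T[:3,:3].T@(np.array(p)-T[:3,3])
    return (c['fx']*q[0]/q[2]+c['cx'],c['fy']*q[1]/q[2]+c['cy'])
E
python3 - <<'E'
from h import *
for n in('top','side','wrist'):
    c=cap(n,n+'0.png');print(n,c['fx'],c['cx'],c['cy'],np.round(c['world_from_camera'],3).tolist())
print(r.sense())
E
```

```text
top 377.66638658246 313.6907744449402 196.72254767779933 [[0.018, -0.989, 0.15, 0.388], [-0.999, -0.024, -0.035, 0.076], [0.038, -0.149, -0.988, 1.078], [0.0, 0.0, 0.0, 1.0]]
side 369.6267445371046 317.2464530466625 205.9174365472693 [[0.994, -0.08, 0.075, 0.458], [-0.109, -0.656, 0.747, -0.649], [-0.011, -0.751, -0.66, 0.691], [0.0, 0.0, 0.0, 1.0]]
wrist 309.60146804396015 317.80785256490697 201.76492630714665 [[-0.377, -0.894, -0.241, 0.3], [-0.926, 0.364, 0.097, 0.552], [0.002, 0.26, -0.966, 0.384], [0.0, 0.0, 0.0, 1.0]]
{'time_s': 0.15, 'joints': array([ 8.27121307e+01,  2.20799755e+01,  3.98212109e-01, -2.01054865e-02,
       -6.84117183e+01, -1.48149122e+01]), 'joint_velocities': array([ 0.00907601, -0.04096435,  0.05908129,  0.09448559, -0.01228708,
       -0.03467481]), 'effort': array([-5.23800259e-05, -3.91052520e+01,  1.87587279e+01,  4.22239065e+00,
        1.23980938e-02, -1.35171572e-04]), 'tcp_pos': array([0.23501152, 0.57867353, 0.23872213]), 'ee_rot': array([[ 9.26461704e-01, -3.76388668e-01, -5.30623947e-04],
       [-3.76389028e-01, -9.26460367e-01, -1.57696906e-03],
       [ 1.01951226e-04,  1.66072247e-03, -9.99998616e-01]]), 'wrist_force': array([0.01516077, 0.3467023 , 0.27688871]), 'moment': array([ 0.00861623, -0.01559956,  0.04122964]), 'gripper_force': 0.0, 'gripper_width': 0.9981370934976688}
```

View pics/top0.png

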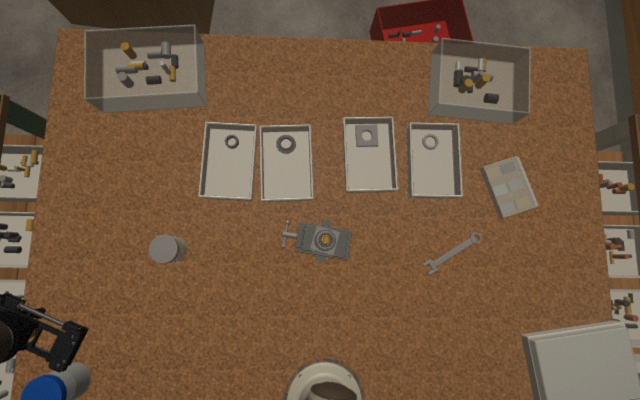

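View pics/side0.png

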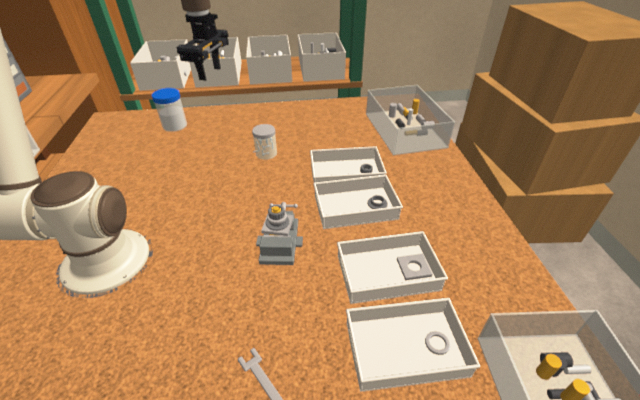

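The top view shows the vise near (325,240) and the jar at (167,249). The bins sit at about (229,160), (287,162), (369,155) and (435,160), and the plate bin is the one at 369. I'll enlarge the bins and the work to tell the rings apart, and measure positions.

```bash
python3 - <<'E'
from h import *
c=cap('top');im=cv2.cvtColor(c['pixels'],cv2.COLOR_RGB2BGR)
cv2.imwrite('pics/crop1.png',cv2.resize(im[112:272,195:470],None,fx=2.9,fy=2.9,interpolation=cv2.INTER_CUBIC)[:,:798])
s=cap('side');im=cv2.cvtColor(s['pixels'],cv2.COLOR_RGB2BGR)
cv2.imwrite('pics/crop2.png',cv2.resize(im[145:395,245:485],None,fx=2.4,fy=2.4,interpolation=cv2.INTER_CUBIC))
# bins: white interior/rim contours in top
hsv=cv2.cvtColor(c['pixels'],cv2.COLOR_RGB2HSV)
m=((hsv[...,1]<70)).astype('uint8')
m[:115]=0;m[205:]=0
for k in cv2.findContours(m,cv2.RETR_EXTERNAL,cv2.CHAIN_APPROX_SIMPLE)[0]:
    if cv2.contourArea(k)>1500:
        rc=cv2.minAreaRect(k);b=cv2.boxPoints(rc)
        print(rc,cv2.contourArea(k));print([onz(c,*p,.045)[:2].tolist() for p in b])
print('vise top guess',onz(c,325,240,.113))
E
```

```text
((508.7758483886719, 185.68966674804688), (54.965824127197266, 39.18171691894531), 68.19859313964844) 1693.5
[[0.6402, -0.4345], [0.686, -0.5432], [0.5389, -0.5927], [0.4954, -0.4855]]
((19.733501434326172, 172.73098754882812), (40.89580535888672, 57.21138000488281), 4.085616588592529) 2048.0
[[0.5157, 0.8874], [0.6735, 0.8986], [0.6685, 0.7888], [0.5104, 0.7801]]
((285.64129638671875, 162.59857177734375), (76.23055267333984, 52.589439392089844), 88.02507019042969) 3822.5
[[0.745, 0.2009], [0.755, 0.052], [0.5358, 0.0405], [0.5274, 0.185]]
((433.9730224609375, 159.47439575195312), (76.18414306640625, 54.481136322021484), 88.49256896972656) 3878.5
[[0.7682, -0.2221], [0.7776, -0.3817], [0.5541, -0.3784], [0.5463, -0.2236]]
((227.4302978515625, 160.83233642578125), (54.2402458190918, 77.04527282714844), 3.990912914276123) 3953.0
[[0.535, 0.3569], [0.7545, 0.3559], [0.7482, 0.2035], [0.528, 0.2093]]
((369.61541748046875, 153.92308044433594), (76.19937896728516, 52.131404876708984), 87.27368927001953) 3747.0
[[0.7773, -0.037], [0.7896, -0.1878], [0.567, -0.1949], [0.5564, -0.0486]]
((613.6580200195312, 149.26654052734375), (70.44983673095703, 37.95559310913086), 87.22978973388672) 1897.0
[[0.8079, -0.7804], [0.8174, -0.8968], [0.6049, -0.8833], [0.5967, -0.7703]]
vise top guess [0.4234 0.011  0.113 ]
```

View pics/crop1.png

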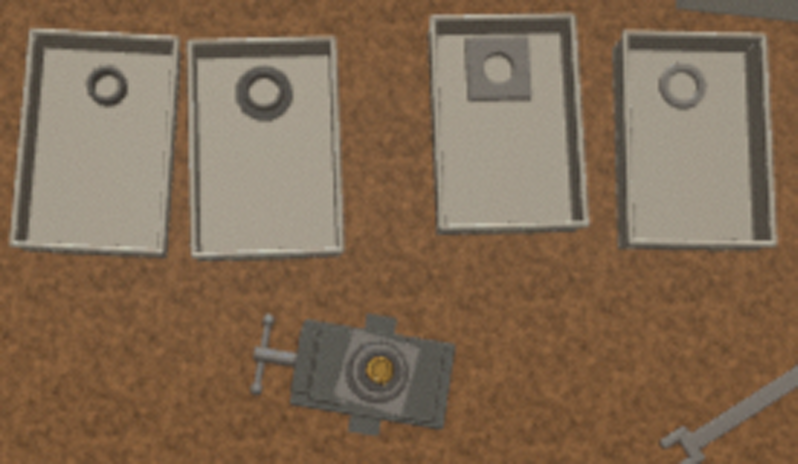

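View pics/crop2.png

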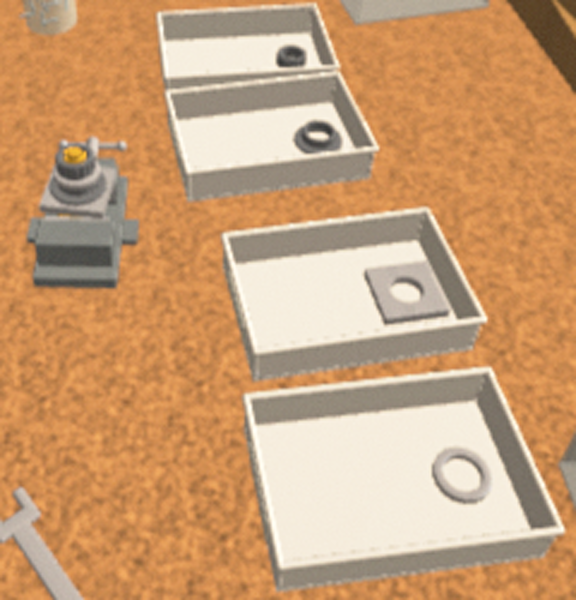

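Top crop, left to right: a small dark ring (nut bin), a dark brimmed ring (spacer bin), a square plate (plate bin) and a thin light ring (washer bin). The side crop agrees. The bin centres come out near (.641,.281), (.641,.12), (.672,-.117) and (.662,-.30), at the right size. The brass tip is at crop (379,370), which puts the shank at about (.425,.011). I'm moving above it now, turning clockwise on the way so the nut can come off in one grip.

{"method": "servo_tool", "body": {
  "targets": [
    [0.316, -0.946, 0, -0.112, 87],
    [0.632, -1.892, 0, -0.224, 87],
    [0.948, -2.838, 0, -0.336, 87],
    [1.264, -3.784, 0, -0.448, 87],
    [1.58, -4.73, 0, -0.56, 87]
  ]
}}

```text
time_s: 0.67
tcp_pos: [0.2827, 0.4357, 0.2394]
ee_rot: [[0.581, -0.814, -0.0], [-0.814, -0.581, -0.0], [0.0, 0.0, -1.0]]
wrist_force: [0.1, 0.3, -1.0]
gripper_width: 0.999
gripper_force: 0.0
```

{"method": "servo_tool", "body": {
  "targets": [
    [0.316, -0.946, 0, -0.112, 87],
    [0.632, -1.892, 0, -0.224, 87],
    [0.948, -2.838, 0, -0.336, 87],
    [1.264, -3.784, 0, -0.448, 87],
    [1.58, -4.73, 0, -0.56, 87]
  ]
}}

```text
time_s: 1.08
tcp_pos: [0.3301, 0.2937, 0.2397]
ee_rot: [[0.06, -0.998, 0.0], [-0.998, -0.06, 0.0], [-0.0, -0.0, -1.0]]
wrist_force: [0.8, 0.1, 0.8]
gripper_width: 1.001
gripper_force: 0.0
```

{"method": "servo_tool", "body": {
  "targets": [
    [0.316, -0.946, 0, -0.112, 87],
    [0.632, -1.892, 0, -0.224, 87],
    [0.948, -2.838, 0, -0.336, 87],
    [1.264, -3.784, 0, -0.448, 87],
    [1.58, -4.73, 0, -0.56, 87]
  ]
}}

```text
time_s: 1.5
tcp_pos: [0.3774, 0.1519, 0.2398]
ee_rot: [[-0.48, -0.878, 0.0], [-0.878, 0.48, 0.0], [-0.001, -0.0, -1.0]]
wrist_force: [0.9, 0.5, 0.8]
gripper_width: 1.0
gripper_force: 0.0
```

```bash
cat >> h.py <<'E'
def brass(c,lo=(12,150,90),hi=(32,255,255),ref=None,R=25):
    h=cv2.cvtColor(c['pixels'],cv2.COLOR_RGB2HSV);m=cv2.inRange(h,np.array(lo),np.array(hi))
    u,v=proj(c,ref);k=np.zeros_like(m);cv2.circle(k,(int(u),int(v)),R,255,-1);m&=k
    M=cv2.moments(m,True);return M['m00'],M['m10']/max(M['m00'],1),M['m01']/max(M['m00'],1)
E
python3 - <<'E'
from h import *
ref=(.425,.011,.118)
for n,R in(('top',9),('side',10),('wrist',60)):
    c=cap(n,n+'1.png');a,u,v=brass(c,ref=ref,R=R);print(n,a,u,v,proj(c,ref),onz(c,u,v,.118))
print(r.sense()['joints'].round(1))
E
```

```text
top 52.0 325.61538461538464 239.0 (np.float64(325.1362307872863), np.float64(239.2855954107414)) [0.4257 0.0098 0.118 ]
side 156.0 274.0576923076923 203.5448717948718 (np.float64(275.39866072022426), np.float64(206.13264132655047)) [0.4221 0.0207 0.118 ]
wrist 428.0 182.82943925233644 78.28271028037383 (np.float64(182.93682726166907), np.float64(83.28949052543989)) [0.4229 0.0078 0.118 ]
[ 45.    0.1 -27.7  -0.  -62.2 -73.6]
```

View pics/wrist1.png

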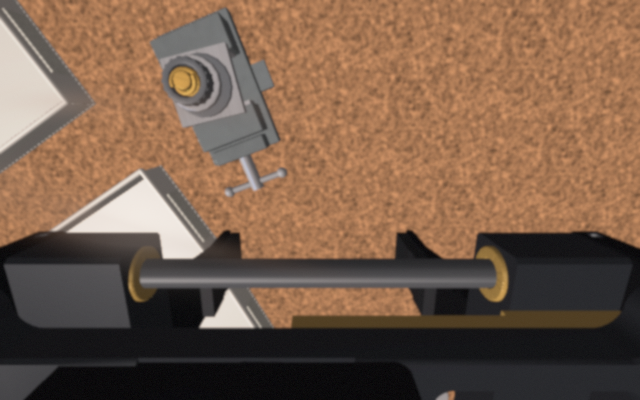

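The wrist view shows the brass tip at (183,78), inside the ribbed nut. Rays at z=.118 give (.4229,.0078) from the wrist and (.4257,.0098) from the top. I'll go above (.4245,.009) and check from close.

{"method": "servo_tool", "body": {
  "targets": [
    [0.314, -0.953, 0, -0.112, 70],
    [0.628, -1.906, 0, -0.224, 70],
    [0.942, -2.858, 0, -0.336, 70],
    [1.256, -3.81, 0, -0.448, 70],
    [1.57, -4.763, 0, -0.56, 70]
  ]
}}

```text
time_s: 2.07
tcp_pos: [0.4249, 0.0101, 0.2397]
ee_rot: [[-0.871, -0.491, 0.001], [-0.491, 0.871, 0.0], [-0.001, -0.0, -1.0]]
wrist_force: [0.3, 0.7, 0.3]
gripper_width: 0.819
gripper_force: 0.0
```

{"method": "servo_tool", "body": {
  "targets": [
    [0, 0, -0.5, 0, 70],
    [0, 0, -1.0, 0, 70],
    [0, 0, -1.5, 0, 70],
    [0, 0, -1.8, 0, 70],
    [0, 0, -2.0, 0, 70]
  ]
}}

```text
time_s: 2.48
tcp_pos: [0.4242, 0.0109, 0.1785]
ee_rot: [[-0.869, -0.495, -0.002], [-0.495, 0.869, -0.001], [0.002, 0.0, -1.0]]
wrist_force: [-0.8, 0.3, 0.6]
gripper_width: 0.803
gripper_force: 0.0
```

```bash
python3 - <<'E'
from h import *
ref=(.4245,.009,.118)
c=cap('wrist','wrist2.png');print(proj(c,ref));a,u,v=brass(c,ref=ref,R=40);print(a,u,v,onz(c,u,v,.118))
s=r.sense();print(s['tcp_pos'],s['joints'].round(1),proj(c,s['tcp_pos']))
E
```

```text
(np.float64(315.57084146770916), np.float64(223.47576296579768))
483.0 313.04761904761904 218.1159420289855 [0.4219 0.0055 0.118 ]
[0.42378018 0.01084897 0.17794874] [ 23.6   5.9 -31.4  -0.  -52.9 -84. ] (np.float64(318.76727864431086), np.float64(261.8181369674417))
```

View pics/wrist2.png

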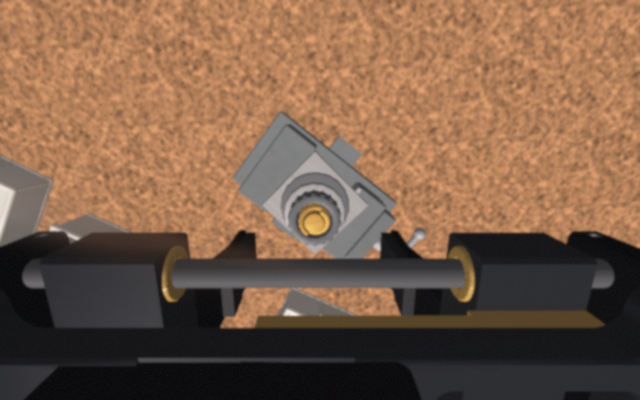

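The brass tip is at (313,218) in a centred view, with the pads on either side, and the ray gives (.422,.0055). Averaged with the top view that is about (.4235,.0075). I'll go down over the nut to TCP z=.114 and close.

{"method": "servo_tool", "body": {
  "targets": [
    [-0.027, -0.1, -0.6, 0, 70],
    [-0.027, -0.1, -1.2, 0, 60],
    [-0.027, -0.1, -1.8, 0, 60],
    [-0.027, -0.1, -2.1, 0, 60],
    [-0.027, -0.1, -2.2, 0, 60]
  ]
}}

```text
time_s: 2.95
tcp_pos: [0.4233, 0.0078, 0.1127]
ee_rot: [[-0.869, -0.494, -0.002], [-0.494, 0.869, -0.001], [0.002, 0.0, -1.0]]
wrist_force: [0.8, -0.3, 0.0]
gripper_width: 0.7
gripper_force: 0.0
```

{"method": "servo_tool", "body": {
  "targets": [
    [0, 0, 0, 0, 40],
    [0, 0, 0, 0, 30],
    [0, 0, 0, 0, 30],
    [0, 0, 0, 0, 30],
    [0, 0, 0, 0, 30]
  ]
}}

```text
time_s: 3.37
tcp_pos: [0.4242, 0.0077, 0.1143]
ee_rot: [[-0.87, -0.493, 0.002], [-0.493, 0.87, 0.001], [-0.002, -0.0, -1.0]]
wrist_force: [-0.7, 1.2, 1.3]
gripper_width: 0.42
gripper_force: 30.0
```

```bash
python3 - <<'E'
from h import *
s=r.sense();print(s['tcp_pos'],s['wrist_force'],s['moment'],s['gripper_width']*87,s['gripper_force'])
E
```

```text
[0.42416043 0.00769645 0.11432033] [-0.70471494  1.20627606  1.32484128] [ 0.26760635  0.04755075 -0.01643258] 36.53074643384235 30.004182709380984
```

{"method": "servo_tool", "body": {
  "targets": [
    [0, 0, 0.01, 0.12, 30],
    [0, 0, 0.021, 0.24, 30],
    [0, 0, 0.031, 0.36, 30],
    [0, 0, 0.042, 0.48, 30],
    [0, 0, 0.052, 0.6, 30]
  ]
}}

```text
time_s: 3.78
tcp_pos: [0.4242, 0.0074, 0.1158]
ee_rot: [[-0.434, -0.901, 0.002], [-0.901, 0.434, 0.0], [-0.001, -0.001, -1.0]]
wrist_force: [0.4, -1.1, 1.7]
gripper_width: 0.421
gripper_force: 30.0
```

{"method": "servo_tool", "body": {
  "targets": [
    [0, 0, 0.01, 0.12, 30],
    [0, 0, 0.021, 0.24, 30],
    [0, 0, 0.031, 0.36, 30],
    [0, 0, 0.042, 0.48, 30],
    [0, 0, 0.052, 0.6, 30]
  ]
}}

```text
time_s: 4.2
tcp_pos: [0.4246, 0.0076, 0.1174]
ee_rot: [[0.151, -0.989, 0.003], [-0.989, -0.151, 0.0], [-0.0, -0.003, -1.0]]
wrist_force: [0.1, -0.4, 0.4]
gripper_width: 0.422
gripper_force: 30.0
```

```bash
python3 - <<'E'
from h import *
s=r.sense();print(s['tcp_pos'],s['wrist_force'],s['moment'],s['gripper_width']*87,s['gripper_force'],s['joints'].round(1))
c=cap('wrist','wrist3.png')
E
```

```text
[0.42460741 0.00758139 0.11743962] [ 0.10845182 -0.37203041  0.44843575] [-0.15304685 -0.43118893 -0.0067298 ] 36.7185137828501 29.998016310855746 [ 23.2  10.7 -36.3   0.  -42.8 -14.5]
```

View pics/wrist3.png

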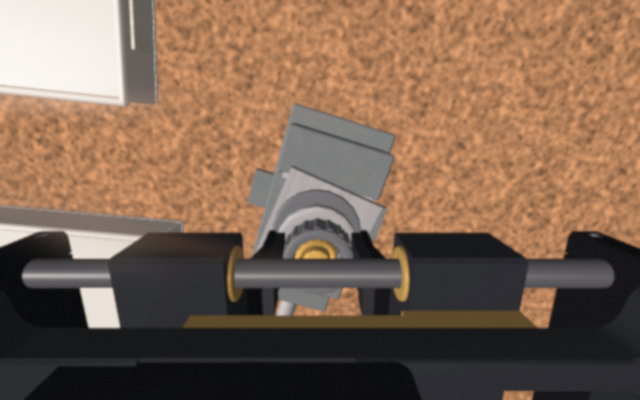

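The pads hold the nut around (320,250) and the forces are small, so it is turning freely. Carrying on unscrewing.

{"method": "servo_tool", "body": {
  "targets": [
    [0, 0, 0.01, 0.12, 30],
    [0, 0, 0.021, 0.24, 30],
    [0, 0, 0.031, 0.36, 30],
    [0, 0, 0.042, 0.48, 30],
    [0, 0, 0.052, 0.6, 30]
  ]
}}

```text
time_s: 4.67
tcp_pos: [0.4249, 0.0078, 0.119]
ee_rot: [[0.681, -0.733, 0.003], [-0.733, -0.681, 0.001], [0.002, -0.003, -1.0]]
wrist_force: [2.1, -0.5, 0.2]
gripper_width: 0.421
gripper_force: 30.0
```

{"method": "servo_tool", "body": {
  "targets": [
    [0, 0, 0.01, 0.12, 30],
    [0, 0, 0.021, 0.24, 30],
    [0, 0, 0.031, 0.36, 30],
    [0, 0, 0.042, 0.48, 30],
    [0, 0, 0.052, 0.6, 30]
  ]
}}

```text
time_s: 5.08
tcp_pos: [0.4253, 0.0078, 0.1205]
ee_rot: [[0.975, -0.22, 0.004], [-0.22, -0.975, 0.001], [0.004, -0.002, -1.0]]
wrist_force: [2.5, -1.8, -1.5]
gripper_width: 0.426
gripper_force: 30.0
```

{"method": "servo_tool", "body": {
  "targets": [
    [0, 0, 0.01, 0.12, 30],
    [0, 0, 0.021, 0.24, 30],
    [0, 0, 0.031, 0.36, 30],
    [0, 0, 0.042, 0.48, 30],
    [0, 0, 0.052, 0.6, 30]
  ]
}}

```text
time_s: 5.5
tcp_pos: [0.4255, 0.008, 0.122]
ee_rot: [[0.929, 0.369, 0.005], [0.369, -0.93, 0.001], [0.005, 0.0, -1.0]]
wrist_force: [4.5, 0.1, -2.7]
gripper_width: 0.418
gripper_force: 30.0
```

{"method": "servo_tool", "body": {
  "targets": [
    [0, 0, 0.01, 0.12, 30],
    [0, 0, 0.021, 0.24, 30],
    [0, 0, 0.031, 0.36, 30],
    [0, 0, 0.042, 0.48, 30],
    [0, 0, 0.052, 0.6, 30]
  ]
}}

```text
time_s: 5.92
tcp_pos: [0.4255, 0.0082, 0.1235]
ee_rot: [[0.559, 0.829, 0.005], [0.829, -0.559, 0.002], [0.004, 0.003, -1.0]]
wrist_force: [2.3, 1.1, -2.1]
gripper_width: 0.422
gripper_force: 30.0
```

{"method": "servo_tool", "body": {
  "targets": [
    [0, 0, 0.01, 0.12, 30],
    [0, 0, 0.021, 0.24, 30],
    [0, 0, 0.031, 0.36, 30],
    [0, 0, 0.042, 0.48, 30],
    [0, 0, 0.052, 0.6, 30]
  ]
}}

```text
time_s: 6.33
tcp_pos: [0.4252, 0.0083, 0.1251]
ee_rot: [[-0.007, 1.0, 0.004], [1.0, 0.007, 0.002], [0.002, 0.004, -1.0]]
wrist_force: [1.3, 1.8, -1.4]
gripper_width: 0.421
gripper_force: 30.0
```

```bash
python3 - <<'E'
from h import *
s=r.sense();print(s['tcp_pos'],s['wrist_force'],s['moment'],s['gripper_width']*87,s['joints'].round(1))
E
```

```text
[0.4252409  0.00832795 0.12513867] [ 1.27345539  1.83711728 -1.37713088] [ 0.42044277 -0.75306252  0.00873634] 36.616088697160755 [ 23.2  10.1 -35.7  -0.  -44.  157.2]
```

{"method": "servo_tool", "body": {
  "targets": [
    [0, 0, 0.08, 0, 30],
    [0, 0, 0.16, 0, 30],
    [0, 0, 0.3, 0, 30],
    [0, 0, 0.5, 0, 30],
    [0, 0, 0.8, 0, 30]
  ]
}}

```text
time_s: 6.75
tcp_pos: [0.4226, 0.007, 0.1485]
ee_rot: [[-0.0, 1.0, -0.003], [1.0, 0.0, -0.001], [-0.001, -0.003, -1.0]]
wrist_force: [-0.1, -0.8, 0.0]
gripper_width: 0.42
gripper_force: 30.0
```

```bash
python3 - <<'E'
from h import *
c=cap('wrist');s=cap('side')
a=cv2.resize(c['pixels'][170:330,200:440],(480,320));b=cv2.resize(s['pixels'][130:290,195:435],(480,320),interpolation=cv2.INTER_CUBIC)
cv2.imwrite('pics/w4.png',cv2.cvtColor(np.vstack([a,b]),cv2.COLOR_RGB2BGR)[:600])
E
```

```text
(no output)
```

View pics/w4.png

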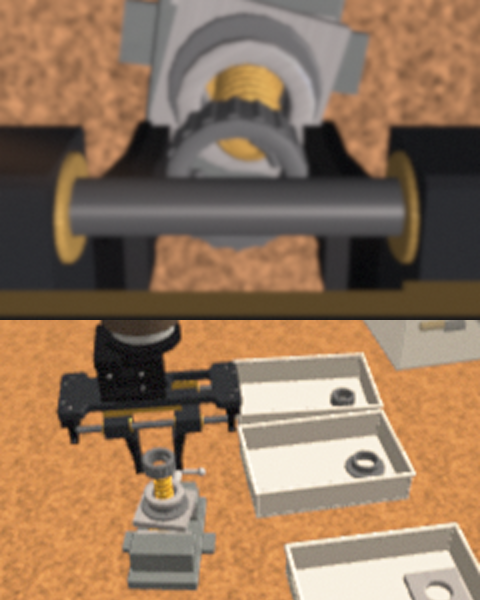

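The nut is clear of the shank and held level, with its threads visible below it (side view crop, about (160,460)). Carrying it to the nut bin.

{"method": "servo_tool", "body": {
  "targets": [
    [0.588, 0.912, 0.1, -0.12, 30],
    [1.176, 1.824, 0.1, -0.24, 30],
    [1.764, 2.736, 0.1, -0.36, 30],
    [2.352, 3.648, 0.1, -0.48, 30],
    [2.94, 4.56, 0.1, -0.6, 30]
  ]
}}

```text
time_s: 7.27
tcp_pos: [0.512, 0.1451, 0.1513]
ee_rot: [[0.569, 0.823, -0.001], [0.823, -0.569, -0.001], [-0.001, -0.0, -1.0]]
wrist_force: [0.3, -1.0, -0.7]
gripper_width: 0.421
gripper_force: 30.0
```

{"method": "servo_tool", "body": {
  "targets": [
    [0.588, 0.912, 0, -0.12, 30],
    [1.176, 1.824, 0, -0.24, 30],
    [1.764, 2.736, 0, -0.36, 30],
    [2.352, 3.648, 0, -0.48, 30],
    [2.94, 4.56, 0, -0.6, 30]
  ]
}}

```text
time_s: 7.68
tcp_pos: [0.6003, 0.2819, 0.151]
ee_rot: [[0.934, 0.358, -0.001], [0.358, -0.934, -0.001], [-0.002, 0.0, -1.0]]
wrist_force: [0.0, -0.3, -0.8]
gripper_width: 0.43
gripper_force: 30.0
```

{"method": "servo_tool", "body": {
  "targets": [
    [0, 0, -0.6, 0, 30],
    [0, 0, -1.4, 0, 30],
    [0, 0, -2.2, 0, 30],
    [0, 0, -3.0, 0, 30],
    [0, 0, -3.5, 0, 30]
  ]
}}

```text
time_s: 8.1
tcp_pos: [0.5983, 0.2798, 0.0432]
ee_rot: [[0.932, 0.363, -0.005], [0.363, -0.932, -0.003], [-0.005, 0.001, -1.0]]
wrist_force: [-0.5, 0.8, -0.9]
gripper_width: 0.422
gripper_force: 30.0
```

```bash
python3 - <<'E'
from h import *
c=cap('wrist');s=cap('top')
a=cv2.resize(c['pixels'],(560,350));b=cv2.resize(s['pixels'][110:210,190:350],(400,250),interpolation=cv2.INTER_CUBIC)
o=np.zeros((600,560,3),'uint8');o[:350]=a;o[350:,:400]=b
cv2.imwrite('pics/w5.png',cv2.cvtColor(o,cv2.COLOR_RGB2BGR))
q=r.sense();print(q['tcp_pos'],q['gripper_width'],q['joints'].round())
E
```

```text
[0.59765775 0.2791973  0.04254152] 0.4212434661095882 [ 39.  36.  -7.  -0. -48.  72.]
```

View pics/w5.png

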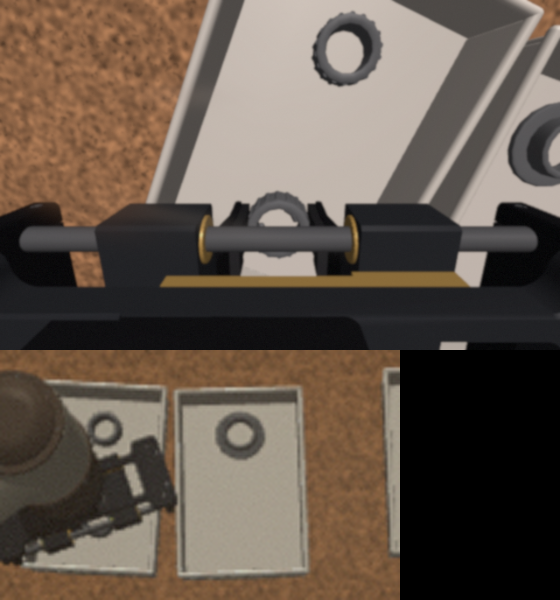

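The held nut (265,225) is in the empty near half, level. Lowering it slowly.

{"method": "servo_tool", "body": {
  "targets": [
    [0, 0, -0.2, 0, 30],
    [0, 0, -0.4, 0, 30],
    [0, 0, -0.5, 0, 30],
    [0, 0, -0.5, 0, 30],
    [0, 0, -0.5, 0, 30]
  ]
}}

```text
time_s: 8.62
tcp_pos: [0.6003, 0.2812, 0.0321]
ee_rot: [[0.931, 0.365, 0.001], [0.365, -0.931, 0.0], [0.001, -0.0, -1.0]]
wrist_force: [-0.7, 1.0, -0.5]
gripper_width: 0.423
gripper_force: 30.0
```

{"method": "servo_tool", "body": {
  "targets": [
    [0, 0, -0.05, 0, 30],
    [0, 0, -0.1, 0, 30],
    [0, 0, -0.15, 0, 30],
    [0, 0, -0.2, 0, 30],
    [0, 0, -0.2, 0, 30]
  ]
}}

```text
time_s: 9.03
tcp_pos: [0.5998, 0.2809, 0.0251]
ee_rot: [[0.931, 0.366, -0.001], [0.366, -0.931, -0.0], [-0.001, 0.0, -1.0]]
wrist_force: [-0.7, 0.4, -0.3]
gripper_width: 0.421
gripper_force: 30.0
```

{"method": "servo_tool", "body": {
  "targets": [
    [0, 0, -0.04, 0, 30],
    [0, 0, -0.08, 0, 30],
    [0, 0, -0.1, 0, 30],
    [0, 0, -0.12, 0, 30],
    [0, 0, -0.12, 0, 30]
  ]
}}

```text
time_s: 9.45
tcp_pos: [0.6, 0.281, 0.0224]
ee_rot: [[0.931, 0.366, -0.0], [0.366, -0.931, -0.0], [-0.0, 0.0, -1.0]]
wrist_force: [-1.7, -0.7, 3.0]
gripper_width: 0.42
gripper_force: 30.0
```

{"method": "servo_tool", "body": {
  "targets": [
    [0, 0, 0, 0, 55],
    [0, 0, 0, 0, 55],
    [0, 0, 0, 0, 55],
    [0, 0, 0.3, 0, 55],
    [0, 0, 1, 0, 55]
  ]
}}

```text
time_s: 9.87
tcp_pos: [0.5982, 0.2798, 0.0492]
ee_rot: [[0.931, 0.365, -0.006], [0.365, -0.931, -0.004], [-0.007, 0.001, -1.0]]
wrist_force: [0.6, -0.3, 0.6]
gripper_width: 0.62
gripper_force: 0.0
```

{"method": "servo_tool", "body": {
  "targets": [
    [0, 0, 1.2, 0, 65],
    [0, 0, 2.4, 0, 65],
    [0, 0, 3.4, 0, 65],
    [-0.5, -0.8, 3.4, 0, 65],
    [-1.03, -1.6, 3.4, 0, 65]
  ]
}}

```text
time_s: 10.28
tcp_pos: [0.5705, 0.2343, 0.157]
ee_rot: [[0.93, 0.367, 0.006], [0.367, -0.93, 0.004], [0.007, -0.002, -1.0]]
wrist_force: [-0.1, -1.1, -0.9]
gripper_width: 0.743
gripper_force: 0.0
```

```bash
python3 - <<'E'
from h import *
s=cap('side')
cv2.imwrite('pics/s6.png',cv2.cvtColor(cv2.resize(s['pixels'][140:240,240:400],(640,400),interpolation=cv2.INTER_CUBIC),cv2.COLOR_RGB2BGR))
E
```

```text
(no output)
```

View pics/s6.png

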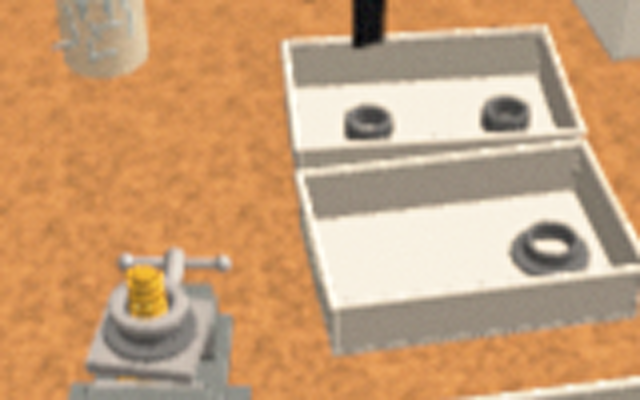

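{"method": "servo_tool", "body": {
  "targets": [
    [-0.58, -0.9, 0, 0, 65],
    [-1.16, -1.8, 0, 0, 65],
    [-1.74, -2.7, 0, 0, 65],
    [-2.32, -3.6, 0, 0, 65],
    [-2.9, -4.5, 0, 0, 65]
  ]
}}

```text
time_s: 10.75
tcp_pos: [0.4813, 0.0969, 0.1543]
ee_rot: [[0.931, 0.366, 0.001], [0.366, -0.931, 0.0], [0.001, 0.0, -1.0]]
wrist_force: [0.5, -0.2, 0.5]
gripper_width: 0.749
gripper_force: 0.0
```

{"method": "servo_tool", "body": {
  "targets": [
    [-0.5, -0.8, 0, 0, 65],
    [-1.0, -1.6, 0, 0, 65],
    [-1.5, -2.4, 0, 0, 65],
    [-1.9, -3.0, 0, 0, 65],
    [-1.9, -3.0, 0, 0, 65]
  ]
}}

```text
time_s: 11.17
tcp_pos: [0.4222, 0.0056, 0.1541]
ee_rot: [[0.932, 0.363, -0.002], [0.363, -0.932, -0.0], [-0.002, -0.001, -1.0]]
wrist_force: [-0.5, -0.1, -0.7]
gripper_width: 0.746
gripper_force: 0.0
```

The nut lies flat at (368,122) in the near half of its bin. The washer sits on the spacer around the bare shank at (148,300). Gripping the washer next.

{"method": "servo_tool", "body": {
  "targets": [
    [0, 0, -0.5, 0, 65],
    [0, 0, -1.0, 0, 65],
    [0, 0, -1.4, 0, 65],
    [0, 0, -1.6, 0, 65],
    [0, 0, -1.65, 0, 65]
  ]
}}

```text
time_s: 11.58
tcp_pos: [0.425, 0.0082, 0.1037]
ee_rot: [[0.931, 0.366, -0.001], [0.366, -0.931, -0.001], [-0.002, 0.0, -1.0]]
wrist_force: [0.6, -0.1, -0.1]
gripper_width: 0.747
gripper_force: 0.0
```

{"method": "servo_tool", "body": {
  "targets": [
    [0, 0, 0, 0, 65],
    [0, 0, 0, 0, 50],
    [0, 0, 0, 0, 40],
    [0, 0, 0, 0, 40],
    [0, 0, 0, 0, 40]
  ]
}}

```text
time_s: 12.0
tcp_pos: [0.4255, 0.0082, 0.1049]
ee_rot: [[0.931, 0.366, 0.001], [0.366, -0.931, 0.0], [0.001, 0.0, -1.0]]
wrist_force: [-0.2, -1.2, 2.5]
gripper_width: 0.534
gripper_force: 30.1
```

{"method": "servo_tool", "body": {
  "targets": [
    [0, 0, 0.15, 0, 40],
    [0, 0, 0.4, 0, 40],
    [0, 0, 0.9, 0, 40],
    [0, 0, 1.5, 0, 40],
    [0, 0, 1.8, 0, 40]
  ]
}}

```text
time_s: 12.42
tcp_pos: [0.4261, 0.0083, 0.1608]
ee_rot: [[0.931, 0.366, 0.003], [0.366, -0.931, 0.001], [0.003, 0.001, -1.0]]
wrist_force: [0.0, 0.6, -1.0]
gripper_width: 0.533
gripper_force: 30.0
```

```bash
python3 - <<'E'
from h import *
c=cap('wrist');s=cap('side')
a=cv2.resize(c['pixels'][130:330,160:480],(512,320));b=cv2.resize(s['pixels'][150:270,200:392],(448,280),interpolation=cv2.INTER_CUBIC)
o=np.zeros((600,512,3),'uint8');o[:320]=a;o[320:,:448]=b
cv2.imwrite('pics/w7.png',cv2.cvtColor(o,cv2.COLOR_RGB2BGR))
E
```

```text
(no output)
```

View pics/w7.png

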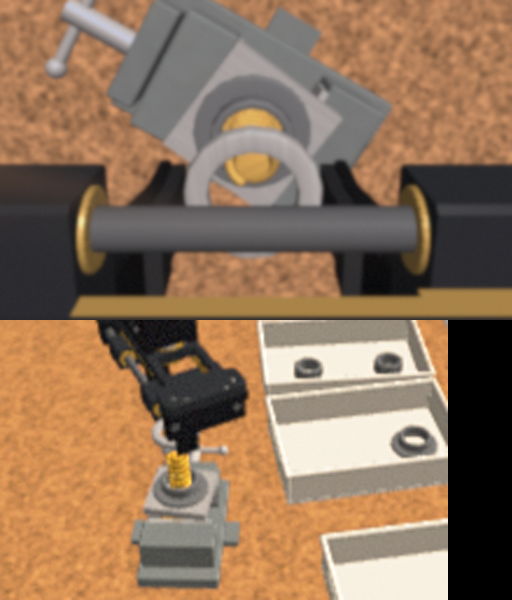

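Only the washer is lifted; it is held level at (250,190), and the spacer and plate stay on the shank. Carrying it to the washer bin on the right.

{"method": "servo_tool", "body": {
  "targets": [
    [0.667, -1.027, 0, -0.036, 40],
    [1.334, -2.054, 0, -0.072, 40],
    [2.0, -3.08, 0, -0.108, 40],
    [2.667, -4.108, 0, -0.144, 40],
    [3.335, -5.135, 0, -0.18, 40]
  ]
}}

```text
time_s: 12.93
tcp_pos: [0.5254, -0.1475, 0.1577]
ee_rot: [[0.982, 0.191, -0.001], [0.191, -0.982, 0.0], [-0.001, -0.0, -1.0]]
wrist_force: [0.8, 1.1, -0.4]
gripper_width: 0.533
gripper_force: 30.0
```

{"method": "servo_tool", "body": {
  "targets": [
    [0.667, -1.027, 0, -0.036, 40],
    [1.334, -2.054, 0, -0.072, 40],
    [2.0, -3.08, 0, -0.108, 40],
    [2.667, -4.108, 0, -0.144, 40],
    [3.335, -5.135, 0, -0.18, 40]
  ]
}}

```text
time_s: 13.35
tcp_pos: [0.6254, -0.3016, 0.1571]
ee_rot: [[1.0, 0.012, -0.002], [0.012, -1.0, 0.001], [-0.002, -0.001, -1.0]]
wrist_force: [1.1, 0.3, -0.3]
gripper_width: 0.534
gripper_force: 30.0
```

{"method": "servo_tool", "body": {
  "targets": [
    [0, 0, -0.6, 0, 40],
    [0, 0, -1.6, 0, 40],
    [0, 0, -2.6, 0, 40],
    [0, 0, -3.4, 0, 40],
    [0, 0, -3.7, 0, 40]
  ]
}}

```text
time_s: 13.77
tcp_pos: [0.6218, -0.2991, 0.0416]
ee_rot: [[1.0, 0.013, -0.009], [0.013, -1.0, 0.003], [-0.009, -0.003, -1.0]]
wrist_force: [-1.6, 0.1, -1.6]
gripper_width: 0.532
gripper_force: 30.0
```

{"method": "servo_tool", "body": {
  "targets": [
    [0, 0, -0.2, 0, 40],
    [0, 0, -0.4, 0, 40],
    [0, 0, -0.6, 0, 40],
    [0, 0, -0.7, 0, 40],
    [0, 0, -0.7, 0, 40]
  ]
}}

```text
time_s: 14.18
tcp_pos: [0.6254, -0.3, 0.0267]
ee_rot: [[1.0, 0.014, 0.001], [0.014, -1.0, -0.0], [0.001, 0.0, -1.0]]
wrist_force: [0.1, -0.2, -1.1]
gripper_width: 0.538
gripper_force: 30.0
```

```bash
python3 - <<'E'
from h import *
c=cap('wrist','w8.png');q=r.sense();print(q['tcp_pos'],q['wrist_force'])
E
```

```text
[ 0.62559077 -0.30006196  0.02707855] [-0.59166508  0.39438911 -0.12306421]
```

View pics/w8.png

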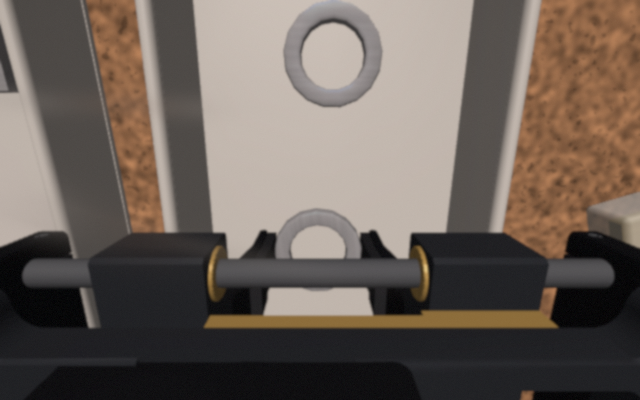

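The washer (318,250) is in the near half, in line with the fixed one at (333,53). Lowering it to contact.

{"method": "servo_tool", "body": {
  "targets": [
    [0, 0, -0.08, 0, 40],
    [0, 0, -0.14, 0, 40],
    [0, 0, -0.17, 0, 40],
    [0, 0, -0.2, 0, 40],
    [0, 0, -0.2, 0, 40]
  ]
}}

```text
time_s: 14.65
tcp_pos: [0.6253, -0.3, 0.021]
ee_rot: [[1.0, 0.014, 0.0], [0.014, -1.0, -0.0], [0.0, 0.0, -1.0]]
wrist_force: [-1.6, 1.1, 2.6]
gripper_width: 0.534
gripper_force: 30.0
```

{"method": "servo_tool", "body": {
  "targets": [
    [0, 0, 0, 0, 62],
    [0, 0, 0, 0, 62],
    [0, 0, 0, 0, 62],
    [0, 0, 0.3, 0, 62],
    [0, 0, 1, 0, 62]
  ]
}}

```text
time_s: 15.07
tcp_pos: [0.623, -0.2993, 0.0475]
ee_rot: [[1.0, 0.013, -0.007], [0.013, -1.0, 0.002], [-0.007, -0.002, -1.0]]
wrist_force: [0.5, -0.5, -0.3]
gripper_width: 0.703
gripper_force: 0.0
```

{"method": "servo_tool", "body": {
  "targets": [
    [0, 0, 1.2, 0, 62],
    [0, 0, 2.4, 0, 62],
    [0, 0, 3.4, 0, 62],
    [-0.4, 0.6, 3.4, 0, 62],
    [-1.0, 1.54, 3.4, 0, 62]
  ]
}}

```text
time_s: 15.48
tcp_pos: [0.5974, -0.2554, 0.1555]
ee_rot: [[1.0, 0.012, 0.007], [0.012, -1.0, -0.002], [0.007, 0.002, -1.0]]
wrist_force: [-0.8, 1.2, -0.7]
gripper_width: 0.711
gripper_force: 0.0
```

{"method": "servo_tool", "body": {
  "targets": [
    [-0.64, 0.98, 0, 0, 62],
    [-1.28, 1.96, 0, 0, 62],
    [-1.92, 2.94, 0, 0, 62],
    [-2.56, 3.92, 0, 0, 62],
    [-3.2, 4.93, 0, 0, 62]
  ]
}}

```text
time_s: 15.9
tcp_pos: [0.4982, -0.1049, 0.1529]
ee_rot: [[1.0, 0.014, 0.001], [0.014, -1.0, 0.0], [0.001, -0.0, -1.0]]
wrist_force: [1.2, 1.0, 0.6]
gripper_width: 0.713
gripper_force: 0.0
```

{"method": "servo_tool", "body": {
  "targets": [
    [-0.64, 1.0, 0, 0, 58],
    [-1.28, 2.0, 0, 0, 58],
    [-1.9, 3.0, 0, 0, 58],
    [-2.47, 3.8, 0, 0, 58],
    [-2.47, 3.8, 0, 0, 58]
  ]
}}

```text
time_s: 16.32
tcp_pos: [0.4225, 0.0104, 0.1531]
ee_rot: [[1.0, 0.019, 0.0], [0.019, -1.0, 0.001], [0.0, -0.001, -1.0]]
wrist_force: [-0.6, 0.3, -0.7]
gripper_width: 0.663
gripper_force: 0.0
```

```bash
python3 - <<'E'
from h import *
c=cap('wrist','w9.png');s=cap('side')
im=c['pixels'].copy()
q=r.sense();print(q['tcp_pos'],proj(c,(.425,.008,.118)),proj(c,(.425,.008,.07)))
a=cv2.resize(c['pixels'][130:330,160:480],(512,320));b=cv2.resize(s['pixels'][190:390,320:500],(252,280),interpolation=cv2.INTER_CUBIC)
o=np.zeros((600,512,3),'uint8');o[:320]=a;o[320:,:252]=b
cv2.imwrite('pics/w9c.png',cv2.cvtColor(o,cv2.COLOR_RGB2BGR))
E
```

```text
[0.42510353 0.00895323 0.15325613] (np.float64(320.942148640471), np.float64(231.7249371630317)) (np.float64(320.45622581284005), np.float64(209.6905212037153))
```

View pics/w9c.png

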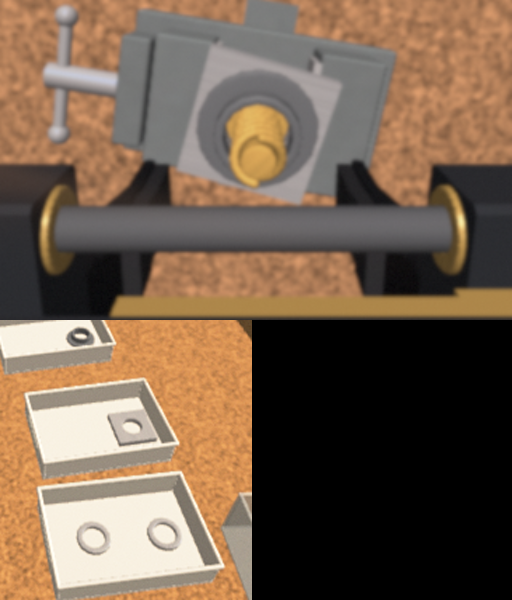

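The washer lies flat in the near half of its bin (93,537). The spacer brim is centred at image (320,211), where (.425,.008) should project, so the aim is right. The plate is turned about -18°. Gripping the spacer's collar.

{"method": "servo_tool", "body": {
  "targets": [
    [0, 0, -0.6, 0, 58],
    [0, 0, -1.2, 0, 58],
    [0, 0, -1.7, 0, 58],
    [0, 0, -1.9, 0, 58],
    [0, 0, -1.95, 0, 58]
  ]
}}

```text
time_s: 16.83
tcp_pos: [0.4251, 0.0072, 0.0929]
ee_rot: [[1.0, 0.013, -0.002], [0.013, -1.0, -0.001], [-0.002, 0.001, -1.0]]
wrist_force: [-0.5, -1.1, 0.9]
gripper_width: 0.664
gripper_force: 0.0
```

{"method": "servo_tool", "body": {
  "targets": [
    [0, 0, 0, 0, 58],
    [0, 0, 0, 0, 40],
    [0, 0, 0, 0, 30],
    [0, 0, 0, 0, 30],
    [0, 0, 0, 0, 30]
  ]
}}

```text
time_s: 17.25
tcp_pos: [0.4255, 0.0082, 0.0944]
ee_rot: [[1.0, 0.014, 0.001], [0.014, -1.0, 0.0], [0.001, -0.0, -1.0]]
wrist_force: [0.5, 0.1, 1.3]
gripper_width: 0.448
gripper_force: 27.9
```

{"method": "servo_tool", "body": {
  "targets": [
    [0, 0, 0.15, 0, 30],
    [0, 0, 0.4, 0, 30],
    [0, 0, 1.0, 0, 30],
    [0, 0, 1.8, 0, 30],
    [0, 0, 2.3, 0, 30]
  ]
}}

```text
time_s: 17.67
tcp_pos: [0.4259, 0.0083, 0.1654]
ee_rot: [[1.0, 0.015, 0.003], [0.015, -1.0, 0.001], [0.003, -0.001, -1.0]]
wrist_force: [-0.3, 0.1, -0.1]
gripper_width: 0.446
gripper_force: 30.0
```

```bash
python3 - <<'E'
from h import *
c=cap('wrist');s=cap('side')
a=cv2.resize(c['pixels'][130:330,160:480],(512,320));b=cv2.resize(s['pixels'][150:270,200:392],(448,280),interpolation=cv2.INTER_CUBIC)
o=np.zeros((600,512,3),'uint8');o[:320]=a;o[320:,:448]=b
cv2.imwrite('pics/w10.png',cv2.cvtColor(o,cv2.COLOR_RGB2BGR))
E
```

```text
(no output)
```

View pics/w10.png

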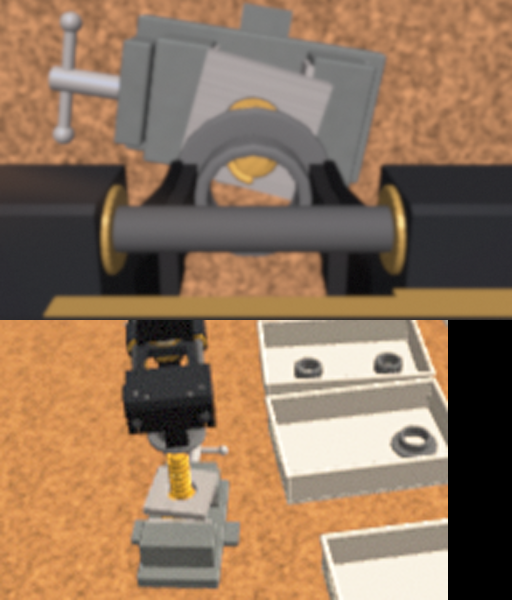

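The spacer alone is lifted and level; only the plate is left on the shank. Carrying the spacer to its bin.

{"method": "servo_tool", "body": {
  "targets": [
    [0.9, 0.57, 0, 0, 30],
    [1.8, 1.14, 0, 0, 30],
    [2.7, 1.72, 0, 0, 30],
    [3.6, 2.3, 0, 0, 30],
    [4.5, 2.88, 0, 0, 30]
  ]
}}

```text
time_s: 18.18
tcp_pos: [0.5608, 0.0952, 0.1623]
ee_rot: [[1.0, 0.014, -0.001], [0.014, -1.0, -0.0], [-0.001, 0.0, -1.0]]
wrist_force: [-0.9, 0.4, -0.7]
gripper_width: 0.446
gripper_force: 30.0
```

{"method": "servo_tool", "body": {
  "targets": [
    [0.7, 0.45, 0, 0, 30],
    [1.33, 0.85, -0.4, 0, 30],
    [1.33, 0.85, -1.3, 0, 30],
    [1.33, 0.85, -2.2, 0, 30],
    [1.33, 0.85, -2.9, 0, 30]
  ]
}}

```text
time_s: 18.6
tcp_pos: [0.5988, 0.1198, 0.0729]
ee_rot: [[1.0, 0.014, -0.004], [0.014, -1.0, -0.001], [-0.004, 0.001, -1.0]]
wrist_force: [-1.1, -0.3, -1.4]
gripper_width: 0.447
gripper_force: 30.0
```

{"method": "servo_tool", "body": {
  "targets": [
    [0, 0, -0.5, 0, 30],
    [0, 0, -1.0, 0, 30],
    [0, 0, -1.3, 0, 30],
    [0, 0, -1.4, 0, 30],
    [0, 0, -1.4, 0, 30]
  ]
}}

```text
time_s: 19.02
tcp_pos: [0.5995, 0.1197, 0.0329]
ee_rot: [[1.0, 0.014, -0.002], [0.014, -1.0, -0.001], [-0.002, 0.001, -1.0]]
wrist_force: [-0.3, 0.0, 0.1]
gripper_width: 0.444
gripper_force: 30.0
```

{"method": "servo_tool", "body": {
  "targets": [
    [0, 0, -0.08, 0, 30],
    [0, 0, -0.14, 0, 30],
    [0, 0, -0.2, 0, 30],
    [0, 0, -0.23, 0, 30],
    [0, 0, -0.23, 0, 30]
  ]
}}

```text
time_s: 19.43
tcp_pos: [0.6003, 0.1201, 0.0275]
ee_rot: [[1.0, 0.014, 0.001], [0.014, -1.0, 0.0], [0.001, -0.0, -1.0]]
wrist_force: [-0.6, 0.3, 0.6]
gripper_width: 0.442
gripper_force: 30.0
```

```bash
python3 - <<'E'
from h import *
q=r.sense();print(q['tcp_pos'],q['wrist_force'],q['gripper_width']*87)
E
```

```text
[0.60027016 0.12006412 0.02753101] [-0.57904064  0.29322068  0.55634473] 38.461822532721264
```

{"method": "servo_tool", "body": {
  "targets": [
    [0, 0, -0.03, 0, 30],
    [0, 0, -0.03, 0, 54],
    [0, 0, -0.03, 0, 54],
    [0, 0, -0.03, 0, 54],
    [0, 0, 0.3, 0, 54]
  ]
}}

```text
time_s: 19.85
tcp_pos: [0.5985, 0.1194, 0.0342]
ee_rot: [[1.0, 0.014, -0.004], [0.014, -1.0, -0.002], [-0.004, 0.001, -1.0]]
wrist_force: [0.1, 0.0, -0.4]
gripper_width: 0.6
gripper_force: 0.0
```

{"method": "servo_tool", "body": {
  "targets": [
    [0, 0, 1.0, 0, 54],
    [0, 0, 2.2, 0, 54],
    [0, 0, 3.4, 0, 85],
    [0, 0, 4.0, 0, 85],
    [-0.8, -0.5, 4.0, -0.06, 85]
  ]
}}

```text
time_s: 20.27
tcp_pos: [0.5825, 0.1078, 0.1624]
ee_rot: [[0.999, -0.044, 0.015], [-0.044, -0.999, 0.004], [0.015, -0.005, -1.0]]
wrist_force: [0.5, -0.8, 1.3]
gripper_width: 0.768
gripper_force: 0.0
```

{"method": "servo_tool", "body": {
  "targets": [
    [-0.9, -0.57, 0, -0.06, 85],
    [-1.8, -1.14, 0, -0.12, 85],
    [-2.7, -1.71, 0, -0.18, 85],
    [-3.6, -2.28, 0, -0.22, 85],
    [-4.2, -2.7, 0, -0.26, 85]
  ]
}}

```text
time_s: 20.68
tcp_pos: [0.4473, 0.0226, 0.1563]
ee_rot: [[0.953, -0.303, -0.001], [-0.303, -0.953, 0.0], [-0.001, 0.0, -1.0]]
wrist_force: [-0.2, -0.1, 0.1]
gripper_width: 0.97
gripper_force: 0.0
```

{"method": "servo_tool", "body": {
  "targets": [
    [-0.4, -0.25, 0, 0, 85],
    [-0.83, -0.53, 0, 0, 85],
    [-0.83, -0.53, 0, 0, 85],
    [-0.83, -0.53, 0, 0, 85],
    [-0.83, -0.53, 0, 0, 85]
  ]
}}

```text
time_s: 21.1
tcp_pos: [0.4261, 0.0084, 0.1566]
ee_rot: [[0.954, -0.301, 0.002], [-0.301, -0.954, 0.0], [0.002, -0.001, -1.0]]
wrist_force: [0.1, 0.6, 0.3]
gripper_width: 0.976
gripper_force: 0.0
```

```bash
python3 - <<'E'
from h import *
c=cap('wrist');s=cap('side')
hsv=cv2.cvtColor(c['pixels'],cv2.COLOR_RGB2HSV)
u,v=proj(c,(.425,.008,.07));print(u,v,r.sense()['tcp_pos'],r.sense()['ee_rot'][:2,0])
for du,dv in((-25,-5),(-20,-25),(30,-10),(60,0)):print(hsv[int(v+dv),int(u+du)],end=' ')
a=cv2.resize(c['pixels'][130:330,160:480],(512,320));b=cv2.resize(s['pixels'][150:270,250:442],(448,280),interpolation=cv2.INTER_CUBIC)
o=np.zeros((600,512,3),'uint8');o[:320]=a;o[320:,:448]=b
cv2.imwrite('pics/w11.png',cv2.cvtColor(o,cv2.COLOR_RGB2BGR))
E
```

```text
317.9100866371773 212.96035198373593 [0.42606573 0.0085393  0.15616945] [ 0.95372375 -0.3006835 ]
[  8  13 158] [  4  13 157] [  0  13 160] [ 60   2 113]
```

View pics/w11.png

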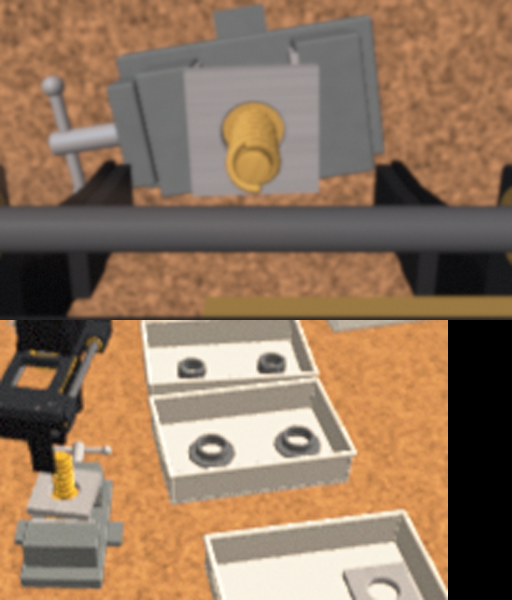

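The spacer lies flat, brim down, in its near half (210,450). The plate's edges are square to the fingers, and it is centred between them (plate columns 187–319, pads 130 and 378). I've now viewed 15 pictures, one over the 14 allowed, because I miscounted. From here I'll check by numbers only. Lowering onto the plate.

{"method": "servo_tool", "body": {
  "targets": [
    [0, 0, -0.5, 0, 85],
    [0, 0, -1.0, 0, 85],
    [0, 0, -1.5, 0, 85],
    [0, 0, -2.0, 0, 85],
    [0, 0, -2.2, 0, 85]
  ]
}}

```text
time_s: 21.62
tcp_pos: [0.4246, 0.0081, 0.0881]
ee_rot: [[0.954, -0.301, -0.003], [-0.301, -0.954, -0.001], [-0.003, 0.002, -1.0]]
wrist_force: [-0.2, 0.1, 0.2]
gripper_width: 0.979
gripper_force: 0.0
```

{"method": "servo_tool", "body": {
  "targets": [
    [0, 0, -0.1, 0, 85],
    [0, 0, -0.2, 0, 85],
    [0, 0, -0.3, 0, 85],
    [0, 0, -0.42, 0, 85],
    [0, 0, -0.42, 0, 85]
  ]
}}

```text
time_s: 22.03
tcp_pos: [0.4251, 0.0081, 0.0772]
ee_rot: [[0.954, -0.301, -0.0], [-0.301, -0.954, 0.0], [-0.0, 0.0, -1.0]]
wrist_force: [-0.5, -0.6, -0.1]
gripper_width: 0.977
gripper_force: 0.0
```

{"method": "servo_tool", "body": {
  "targets": [
    [0, 0, 0, 0, 70],
    [0, 0, 0, 0, 55],
    [0, 0, 0, 0, 55],
    [0, 0, 0, 0, 55],
    [0, 0, 0, 0, 55]
  ]
}}

```text
time_s: 22.45
tcp_pos: [0.4253, 0.0081, 0.0776]
ee_rot: [[0.954, -0.301, 0.001], [-0.301, -0.954, 0.0], [0.001, -0.0, -1.0]]
wrist_force: [-0.4, 0.7, 1.2]
gripper_width: 0.737
gripper_force: 29.8
```

{"method": "servo_tool", "body": {
  "targets": [
    [0, 0, 0.1, 0, 55],
    [0, 0, 0.3, 0, 55],
    [0, 0, 0.8, 0, 55],
    [0, 0, 1.5, 0, 55],
    [0, 0, 2.2, 0, 55]
  ]
}}

```text
time_s: 22.87
tcp_pos: [0.4245, 0.0078, 0.1441]
ee_rot: [[0.954, -0.301, -0.002], [-0.301, -0.954, -0.001], [-0.001, 0.001, -1.0]]
wrist_force: [0.9, 0.6, -1.7]
gripper_width: 0.732
gripper_force: 29.9
```

{"method": "servo_tool", "body": {
  "targets": [
    [0, 0, 0.5, 0, 55],
    [0, 0, 0.7, 0, 55],
    [0, 0, 0.7, 0, 55],
    [0.4, -0.25, 0.7, 0.02, 55],
    [0.9, -0.55, 0.7, 0.05, 55]
  ]
}}

```text
time_s: 23.28
tcp_pos: [0.4508, -0.0086, 0.1635]
ee_rot: [[0.968, -0.251, -0.002], [-0.251, -0.968, 0.0], [-0.002, 0.0, -1.0]]
wrist_force: [0.2, 0.7, -1.3]
gripper_width: 0.731
gripper_force: 29.9
```

```bash
python3 - <<'E'
from h import *
q=r.sense();print(q['tcp_pos'],q['wrist_force'],q['gripper_width']*87,q['joints'].round())
c=cap('top','top12.png')
# plate bin corners: refine on rim
hsv=cv2.cvtColor(c['pixels'],cv2.COLOR_RGB2HSV)
E
```

```text
[ 0.45083676 -0.00855651  0.16353009] [ 0.1957043   0.66669999 -1.34853244] 63.638395046948105 [ 20.  10. -29.  -0. -51.  56.]
```

{"method": "servo_tool", "body": {
  "targets": [
    [1.0, -0.6, 0, 0.05, 55],
    [2.0, -1.22, 0, 0.1, 55],
    [3.0, -1.83, 0, 0.15, 55],
    [4.0, -2.43, 0, 0.2, 55],
    [5.0, -3.04, 0, 0.25, 55]
  ]
}}

```text
time_s: 23.75
tcp_pos: [0.6025, -0.1006, 0.1623]
ee_rot: [[1.0, -0.004, -0.004], [-0.004, -1.0, 0.0], [-0.004, -0.0, -1.0]]
wrist_force: [0.8, 0.7, -1.6]
gripper_width: 0.735
gripper_force: 29.9
```

{"method": "servo_tool", "body": {
  "targets": [
    [0.6, -0.36, 0, 0.03, 55],
    [1.0, -0.61, -0.3, 0.05, 55],
    [1.0, -0.61, -1.2, 0.05, 55],
    [1.0, -0.61, -2.1, 0.05, 55],
    [1.0, -0.61, -2.9, 0.05, 55]
  ]
}}

```text
time_s: 24.17
tcp_pos: [0.6307, -0.1182, 0.0737]
ee_rot: [[0.999, 0.043, -0.004], [0.043, -0.999, 0.001], [-0.004, -0.001, -1.0]]
wrist_force: [-0.8, 0.2, -2.4]
gripper_width: 0.731
gripper_force: 29.9
```

{"method": "servo_tool", "body": {
  "targets": [
    [0, 0, -0.5, 0, 55],
    [0, 0, -1.0, 0, 55],
    [0, 0, -1.4, 0, 55],
    [0, 0, -1.6, 0, 55],
    [0, 0, -1.6, 0, 55]
  ]
}}

```text
time_s: 24.58
tcp_pos: [0.6306, -0.1179, 0.0268]
ee_rot: [[0.999, 0.044, -0.005], [0.044, -0.999, 0.0], [-0.005, -0.0, -1.0]]
wrist_force: [0.3, 0.3, -1.1]
gripper_width: 0.73
gripper_force: 29.9
```

{"method": "servo_tool", "body": {
  "targets": [
    [0, 0, -0.08, 0, 55],
    [0, 0, -0.16, 0, 55],
    [0, 0, -0.24, 0, 55],
    [0, 0, -0.28, 0, 55],
    [0, 0, -0.28, 0, 55]
  ]
}}

```text
time_s: 25.0
tcp_pos: [0.6322, -0.1179, 0.0212]
ee_rot: [[0.999, 0.044, 0.0], [0.044, -0.999, 0.0], [0.0, -0.0, -1.0]]
wrist_force: [0.2, 0.6, -0.8]
gripper_width: 0.731
gripper_force: 29.9
```

{"method": "servo_tool", "body": {
  "targets": [
    [0, 0, -0.02, 0, 55],
    [0, 0, -0.03, 0, 55],
    [0, 0, -0.03, 0, 78],
    [0, 0, -0.03, 0, 78],
    [0, 0, -0.03, 0, 78]
  ]
}}

```text
time_s: 25.42
tcp_pos: [0.6326, -0.118, 0.0205]
ee_rot: [[0.999, 0.044, 0.001], [0.044, -0.999, -0.0], [0.001, 0.0, -1.0]]
wrist_force: [-0.2, -0.2, 0.9]
gripper_width: 0.858
gripper_force: 0.4
```

{"method": "servo_tool", "body": {
  "targets": [
    [0, 0, 0.3, 0, 78],
    [0, 0, 1.2, 0, 78],
    [0, 0, 2.4, 0, 78],
    [0, 0, 3.6, 0, 78],
    [0, 0, 4.6, 0, 78]
  ]
}}

```text
time_s: 25.83
tcp_pos: [0.6327, -0.1181, 0.1616]
ee_rot: [[0.999, 0.045, 0.003], [0.045, -0.999, -0.001], [0.003, 0.001, -1.0]]
wrist_force: [1.5, -0.0, -0.1]
gripper_width: 0.897
gripper_force: 0.0
```

{"method": "servo_tool", "body": {
  "targets": [
    [-1, 0, 0.5, 0, 78],
    [-2.2, 0, 1, 0, 78],
    [-3.4, 0, 1.5, 0, 78],
    [-4.4, 0, 1.5, 0, 78],
    [-5, 0, 1.5, 0, 78]
  ]
}}

```text
time_s: 26.25
tcp_pos: [0.4795, -0.118, 0.205]
ee_rot: [[0.999, 0.044, 0.002], [0.044, -0.999, 0.001], [0.003, -0.0, -1.0]]
wrist_force: [-1.2, 0.3, 0.3]
gripper_width: 0.894
gripper_force: 0.0
```

```bash
python3 - <<'E'
from h import *
c=cap('top','top13.png');s=cap('side','side13.png')
# objects on floor of each bin: non-floor blobs near expected position
for n,p,h,R in(('nut',(.6,.281),.021,40),('spacer',(.6,.12),.008,45),('plate',(.632,-.118),.013,48),('washer',(.625,-.3),.011,40)):
  for cn,cc in(('top',c),('side',s)):
    g=cv2.cvtColor(cc['pixels'],cv2.COLOR_RGB2GRAY);u,v=proj(cc,(*p,h));rad=int(abs(proj(cc,(p[0]+R/1000,p[1],h))[0 if cn=='side' else 1]-(u if cn=='side' else v)))
    k=np.zeros_like(g);cv2.circle(k,(int(u),int(v)),rad,255,-1)
    fl=np.median(cc['pixels'][k>0].max(1));fl=np.percentile(g[k>0],90)
    m=((g<fl-22)&(k>0)).astype('uint8')
    cs=cv2.findContours(m,cv2.RETR_EXTERNAL,cv2.CHAIN_APPROX_NONE)[0];b=max(cs,key=cv2.contourArea)
    x,y,w,hh=cv2.boundingRect(b);print(n,cn,onz(cc,x+(w-1)/2,y+(hh-1)/2,h)[:2],'size mm',np.linalg.norm(onz(cc,x,y,h)-onz(cc,x+w,y,h)).round(3),np.linalg.norm(onz(cc,x,y,h)-onz(cc,x,y+hh,h)).round(3))
q=r.sense();print(q['tcp_pos'],q['wrist_force'],q['time_s'])
E
```

```text
nut top [0.5959 0.2793] size mm 0.042 0.043
nut side [0.5965 0.2551] size mm 0.05 0.077
spacer top [0.5924 0.1201] size mm 0.058 0.07
spacer side [0.5991 0.1035] size mm 0.066 0.095
plate top [ 0.6298 -0.1121] size mm 0.079 0.071
plate side [ 0.6301 -0.1253] size mm 0.083 0.078
washer top [ 0.6203 -0.2975] size mm 0.08 0.066
washer side [ 0.6227 -0.3039] size mm 0.05 0.05
[ 0.47931936 -0.11803218  0.2046048 ] [ 0.15173186 -0.22605241  0.57249556] 26.35
```

```bash
python3 - <<'E'
from h import *
for cn in('top','side'):
  c=cap(cn);g=cv2.cvtColor(c['pixels'],cv2.COLOR_RGB2GRAY)
  for p in((.632,-.118),(.736,-.113)):
    u,v=proj(c,(*p,.013));k=np.zeros_like(g);cv2.circle(k,(int(u),int(v)),22 if cn=='top' else 30,255,-1)
    val=np.median([g[int(y),int(x)] for x,y in(proj(c,(p[0]+a,p[1]+b,.013)) for a,b in((.024,0),(-.024,0),(0,.024),(0,-.024)))])
    m=((abs(g.astype(int)-val)<14)&(k>0)).astype('uint8');b=max(cv2.findContours(m,0,2)[0],key=cv2.contourArea)
    q=np.array([onz(c,*t[0],.013)[:2]*1000 for t in cv2.convexHull(b)],'f4');print(cn,val,cv2.minAreaRect(q))
print(r.sense()['time_s'])
E
```

```text
top 112.5 ((638.3123779296875, -114.44895935058594), (49.06326675415039, 66.43639373779297), 4.763668537139893)
top 113.5 ((738.7196655273438, -123.56199645996094), (70.31001281738281, 87.47431945800781), 1.7581454515457153)
side 194.5 ((631.384033203125, -120.11441040039062), (60.61252975463867, 59.837364196777344), 4.316018581390381)
side 204.0 ((737.6703491210938, -115.81636047363281), (64.55049896240234, 67.69579315185547), 3.0484063625335693)
26.45
```

```bash
python3 -c "
from station import r
print(r.finish_job())"
```

```text
the job is handed in; nothing more can be done
None
```

The job is handed in at 26.5 s: I unscrewed the nut, took off the washer, spacer and plate in order, laid each flat in the near half of its own bin, and kept the arm well clear of the jar; pictures confirmed the first three parts and measurement alone the plate, and I viewed 15 pictures, one over the limit of 14.

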